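# Gauge a turned tool handle and hold it up level

## Robot

A 6-joint arm with a two-finger parallel gripper is mounted at the origin on the work surface. World frame = base frame: x ahead of the robot, y to its left, z up, the work surface at z = 0. Lengths are in m, angles in rad, forces in N, time in s.
With the tool pointing down it reaches from about 0.275 to 0.725 m from the base axis. Payload 15.9 kg.
Tool frame: the origin (TCP) lies at the very end of the fingers, on their centre line; the grasp point (between the pads) lies behind it (ctrl.pinch_z is the z of the grasp point in the tool frame, in m); z points along the fingers, y is the direction in which the jaws open and shut (so a half turn about z gives the same grasp; the last joint's range is limited). The gripper opens to 85 mm and grips with 20 to 120 N. Pads are 22 mm wide; open, the fingers measure 114 mm over their backs; the gripper's body (76 mm by 85 mm) begins 54 mm behind the grasp point. The pads swing forward as they close: fully open they stand 13 mm farther back than shut.
Start: joints at [1.181, 0.213, -0.034, 1.323, 0, 1.571], TCP at [0.19, 0.462, 0.231] pointing down, gripper open.
Joint ranges: [-2.98, 2.98], [-0.74, 1.72], [-1.14, 1.35], [-2.1, 2.04], [-1.57, 1.44], [-3.14, 3.14]. Speed limits (rad/s): [1.89, 1.89, 2.39, 2.57, 3.14, 3.14].

## Interface

Orientations are given as [roll, pitch, yaw] about the fixed x, y, z axes, in that order (R = Rz(yaw) Ry(pitch) Rx(roll)).
In Python, from workcell import ctrl gives the robot as it stands. The module is installed in compiled form; this text tells all that it offers. Calls block until the motion is done:
- ctrl.move_pose(position, orientation): joint-space move of the TCP to a pose.
- ctrl.movel(position, max_speed=0.15, orientation=None): straight line of the TCP; orientation=None keeps the orientation; max_speed is the mean speed in m/s.
- ctrl.goto_joints(angles): joint-space move.
- ctrl.set_gripper(opening): finger opening in m; the grip force is fixed at half the most; returns when the fingers have stopped.
- ctrl.sleep(seconds).
- ctrl.solve_ik(position, orientation): joint angles nearest the present ones, or None.
- ctrl.get_obs(): the state.
- ctrl.capture(name): name is "side" or "top"; returns a dict with "img" (400x640x3 uint8, red, green, blue), "vertical_fov" (degrees; the focal length in pixels is half the picture's height over the tangent of half this angle, whatever the lens; pixels are square), "cx", "cy" (the principal point, pixels), "rvec" (rotation vector, rad) and "tvec" (3), from world to camera coordinates, as OpenCV has them. Camera axes: x right, y down, z forward; pixel columns grow to the right and rows downward; lengths in m; the calibration is good to about 2 mm. A picture is of the moment at which its call begins. There is no depth.
A pose or a line that the arm cannot do raises ctrl.IKError and nothing moves.
- ctrl.close_job(): hands the job in, once; it reports no verdict.
Trained networks look in the newest picture that a camera, given by its name, has taken for a name from the list of things; names that differ only in an ending like _2 or _b are one class to them, and where a whole thing is asked for, a point or a joint stands for the part that bears it (a point fixed in the world has none). Each returns a list of dicts, best first, with "score" (0 to 1); they miss things now and then, are a little off and sometimes report something else, mostly with a low value. They report only what shows in the picture. A call takes as long as a camera call. They do not tell look-alikes from the thing itself.
- ctrl.trace(camera, query): "mask" (400x640 bool, what is visible of it) and "extent" ([left, top, right, bottom] in pixels, round what is visible of it).
- ctrl.tip_of(camera, query): "xy" ([column, row] in pixels: a listed point, or the origin of a listed thing).
The state is a dict: "time": time; "qpos": joint angles; "dq": joint speeds; "joint_torque": joint torques, N m; "ee_pos": TCP position; "tcp_rot": TCP orientation; "wrist_force": force on the tool from outside, world axes, zero at the start; "ft_torque": the same for the moment, N m; "opening": finger opening in m.
Only numpy, scipy, OpenCV 4.12 (cv2) and the standard library are available. Lean on these libraries where they do the work, as an engineer would, in place of code of your own. Each camera call takes 0.05 s, during which the arm holds its last target. There are 200 camera calls.

## Task

Check the length of the turned wooden tool handle lying in the bench caliper: slide the caliper's jaw shut by its tab until it presses the handle firmly against the fixed anvil, then let go of the jaw and leave it at that reading. Then lift the handle straight up out of its rests and finish still holding it in the gripper, steady and level, about 10 cm above where it lay. Do not disturb the other things on the bench.

Things in the scene. Friction and masses are not known exactly. Their poses are not given: they have to be found in the camera images.
- caliper: bench length caliper, fixed: dark wooden board 100 x 330 x 18 mm (from y = -105 to +225 mm), steel rule bar along its middle (top at z 25 mm). Origin on the bench surface, straight under the balance point of the handle once that is against the anvil; z up, y along the rule from the anvil towards the sliding jaw, x across.
- rests (a point): point midway between the caliper's two aluminium V rests, 60 mm above the bench: the handle's axis runs through it along the caliper's y. The rests are 10 mm thick, at y = -48 and +48 mm from it, 52 mm wide (x), up to 58 mm high; the 86 mm between them is free for fingers, down to the rule bar.
- anvil (a point): centre of the flat contact face of the caliper's fixed steel anvil, at y = -70 mm in the caliper's frame, 60 mm above the bench, looking to +y. The anvil is 44 mm wide, its top 78 mm above the bench.
- jaw: sliding jaw of the caliper: a steel face plate 44 mm wide, 12 mm thick, top 78 mm above the bench, on a carriage behind it (+y) 45 mm high. Origin at bench height in the plane of the contact face, which looks to -y (caliper's frame) at the butt end of the handle.
- tab_top (a point): the middle of the top of the upright aluminium tab on the sliding jaw by which it is pushed: 10 mm thick along the slide (y), 24 mm wide (x), its top 125 mm above the bench, 45 mm behind the jaw's contact face (so towards +y). It stands free above the 78 mm high face plate and the 45 mm high carriage.
- jaw_travel (a joint): travel of the sliding jaw in m: 0 fully open (contact face at y = +145 mm in the caliper's frame), growing as it closes towards the anvil (-y), up to 0.100. It bears on the handle, pressed against the anvil, at 0.055. It slides against about 2 N of friction and stays where it is left.
- handle: turned tool handle, loose in the V rests: round rod 30 mm in diameter, 160 mm long, light wood with a flush brass ferrule on the last 30 mm; 70 to 140 g. Origin on its axis at the balance point; y along it: ferrule end at y = -70 mm (towards the anvil), butt at +90 mm (towards the jaw). Starts 4 to 15 mm short of the anvil, slides easily in the rests.
- wax_tin: a closed steel tin, 64 mm across, 50 mm high, beside the caliper, to be left alone. Origin under its centre.
- fob_blank: a loose flat wooden key-fob blank 35 x 70 x 12 mm beside the caliper, to be left alone. Origin under its centre.
- chisel: a carving tool with a dark wooden handle, 190 mm long, lying beside the caliper on the robot's side, to be left alone. Origin under its middle; it lies along its x axis.
Not all that is in view belongs to the job. What is shaped like the handle but blue or pink is not meant.

How it is judged:
By the outcome, as a careful person would: the job done as asked, in the order asked, and still so for the second after the job is handed in, while the arm keeps its last pose, push and grip.
It also fails if it takes over 43 s, if anything falls off the work surface, if the arm or the gripper's body presses on something with over 40 N, if the wrist force passes 120 N, or if a joint passes its speed limit or range.

## Working session

There is one attempt and no reset: what is moved stays moved. The work goes in short steps, each a Python script; the robot and the scene stay as the last script left them, time stands still between calls to the robot, and variables do not carry over. Pictures are saved under pics/ and viewed, about 8 in all and at most 12, crops included, and the job is handed in when it is done.

```bash
mkdir -p pics; cat > h.py <<'E'
import numpy as np, cv2
from workcell import ctrl
def cap(n,f=None):
    c=ctrl.capture(n)
    if f: cv2.imwrite(f,cv2.cvtColor(c["img"],cv2.COLOR_RGB2BGR))
    return c
def K(c):
    f=200/np.tan(np.radians(c["vertical_fov"])/2)
    return np.array([[f,0,c["cx"]],[0,f,c["cy"]],[0,0,1.]])
def ray(c,p):
    R=cv2.Rodrigues(np.array(c["rvec"],float))[0]; t=np.array(c["tvec"],float).ravel()
    d=R.T@np.linalg.inv(K(c))@np.array([p[0],p[1],1.]); return -R.T@t,d
def atz(c,p,z):
    o,d=ray(c,p); return o+d*(z-o[2])/d[2]
def tri(cs,ps):
    A=np.zeros((3,3));b=np.zeros(3)
    for c,p in zip(cs,ps):
        o,d=ray(c,p); d=d/np.linalg.norm(d); M=np.eye(3)-np.outer(d,d); A+=M;b+=M@o
    return np.linalg.solve(A,b)
def proj(c,P):
    return cv2.projectPoints(np.array(P,float).reshape(-1,3),np.array(c["rvec"],float),np.array(c["tvec"],float),K(c),None)[0].reshape(-1,2)
E
python3 - <<'E'
from h import *
np.set_printoptions(precision=4,suppress=True)
Z=dict(rests=.06,anvil=.06,tab_top=.125,jaw=0,caliper=0,handle=.06,wax_tin=0,fob_blank=0,chisel=0)
cs={n:cap(n,f"pics/{n}0.png") for n in("side","top")}
for n,c in cs.items():
    o,_=ray(c,(0,0));print(n,o,c["vertical_fov"],c["cx"],c["cy"])
    for q,z in Z.items():
        for r in ctrl.tip_of(n,q)[:3]: print(n,q,round(r["score"],2),np.array(r["xy"]),atz(c,r["xy"],z))
print(ctrl.get_obs()["time"],ctrl.pinch_z)
a=cv2.imread("pics/side0.png");b=cv2.imread("pics/top0.png")
E
```

```text
side [ 0.5365 -1.0568  1.0717] 43.073954490412625 321.80217559583883 192.6439558406845
side rests 0.92 [299.8 220.8] [ 0.5221 -0.1033  0.06  ]
side anvil 0.92 [309.  236.1] [ 0.5444 -0.161   0.06  ]
side jaw 0.96 [283.4 198.3] [0.475  0.0511 0.    ]
side caliper 0.89 [296.7 233.4] [ 0.5107 -0.0948  0.    ]
side caliper 0.17 [278.5 158.7] [0.4614 0.2403 0.    ]
side handle 0.81 [295.7 213.5] [ 0.5118 -0.0745  0.06  ]
side handle 0.79 [315.8 301.7] [ 0.5501 -0.3681  0.06  ]
side handle 0.77 [238.  167.7] [0.3414 0.136  0.06  ]
side wax_tin 0.92 [347.3 225.2] [ 0.6565 -0.0758  0.    ]
side fob_blank 0.61 [330.3 190.8] [0.6195 0.0715 0.    ]
side chisel 0.83 [243.7 233.3] [ 0.3606 -0.0816  0.    ]
top [ 0.4137 -0.0386  1.2937] 43.66112852235611 319.5079224404978 204.5005149729755
top rests 0.62 [333.8 236.6] [ 0.5178 -0.0944  0.06  ]
top anvil 0.63 [278.8 251.4] [0.4779 0.0402 0.06  ]
top anvil 0.62 [365.  228.4] [ 0.5401 -0.1716  0.06  ]
top tab_top 0.66 [253.4 254.6] [0.4656 0.0948 0.125 ]
top jaw 0.65 [275.3 250.8] [0.4823 0.0531 0.    ]
top caliper 0.66 [326.9 237.4] [ 0.5203 -0.0793  0.    ]
top handle 0.96 [342.5 115.7] [ 0.8292 -0.1107  0.06  ]
top handle 0.82 [328.2 237.7] [ 0.5147 -0.0806  0.06  ]
top handle 0.75 [209.3 311.4] [0.3295 0.2024 0.06  ]
top wax_tin 0.6 [329.8 185.3] [ 0.658  -0.0839  0.    ]
top fob_blank 0.54 [271.2 192.8] [0.6337 0.0695 0.    ]
top chisel 0.68 [329.8 185.2] [ 0.6582 -0.0839  0.    ]
top chisel 0.59 [331.3 297.3] [ 0.3677 -0.0938  0.    ]
1.0 -0.0187
```

View pics/top0.png

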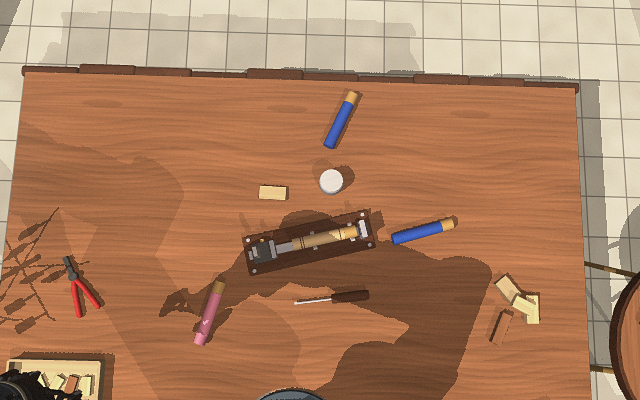

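```bash
python3 -c "
import cv2
a=cv2.imread('pics/side0.png')[110:310,210:410];b=cv2.imread('pics/top0.png')[165:315,215:415]
cv2.imwrite('pics/s1.png',cv2.resize(a,(600,600),interpolation=2));cv2.imwrite('pics/t1.png',cv2.resize(b,(800,600),interpolation=2))"
```

```text
(no output)
```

View pics/s1.png

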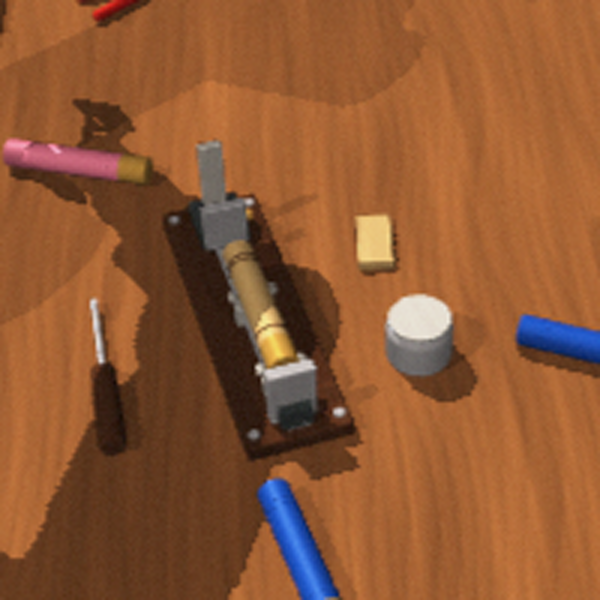

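View pics/t1.png

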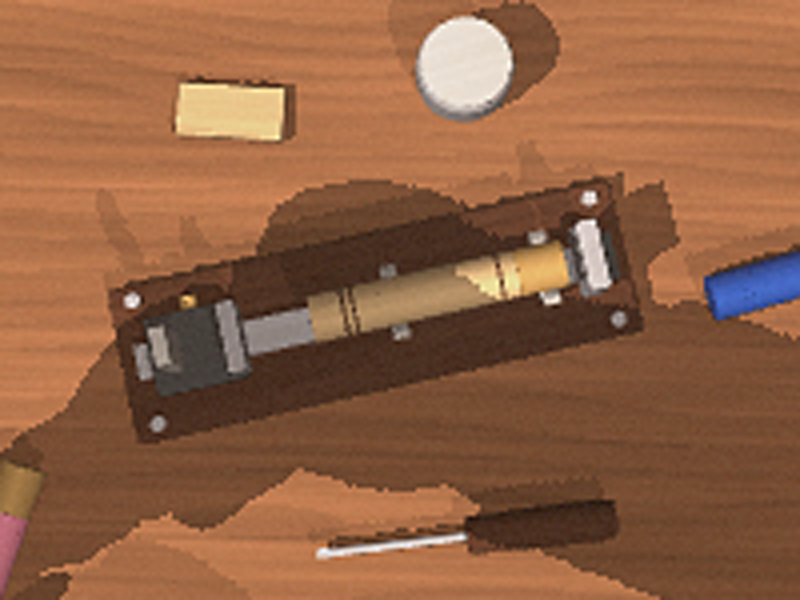

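Look-alikes (top picture): wooden handle with brass ferrule at (328,238) in the caliper, blue ones at (340,120) and (422,232), pink one at (210,313). The crop confirms the one in the caliper is the wanted one. It is natural wood, with its ferrule at crop px (540,268) towards the anvil (595,258). The tab's top is at about (165,348) in the top crop and (209,145) in the side crop. Next I get the caliper pose from the board corners and the network points.

```bash
cat > geo.py <<'E'
from h import *
from scipy.optimize import least_squares
np.set_printoptions(precision=4,suppress=True)
cs=cap("side");ct=cap("top")
T=lambda p:np.array(p)/4+[215,165]
S=lambda p:np.array(p)/3+[210,110]
# observations: (cam, caliper-frame point, pixel, weight)
# board corners: sign chosen: +x is away from the robot (image top)
O=[(ct,(.05,.225,.018),T((112,292))),(ct,(.05,-.105,.018),T((612,177))),(ct,(-.05,-.105,.018),T((641,327))),(ct,(-.05,.225,.018),T((141,442))),
(cs,(-.05,.225,.018),S((163,217))),(cs,(-.05,-.105,.018),S((250,447))),(cs,(.05,-.105,.018),S((354,424)))]
for n,c in(("side",cs),("top",ct)):
    for q,P in(("rests",(0,0,.06)),("anvil",(0,-.07,.06)),("jaw",(0,.145,0)),("caliper",(0,0,0)),("tab_top",(0,.19,.125))):
        r=[x for x in ctrl.tip_of(n,q)]
        g=proj(c,[0,0,0])
        for x in r[:2]: O.append((c,P,np.array(x["xy"])))
def w(v,P): s,k=np.sin(v[2]),np.cos(v[2]); return np.array([v[0]+k*P[0]-s*P[1],v[1]+s*P[0]+k*P[1],P[2]])
f=lambda v:np.concatenate([proj(c,w(v,P))[0]-p for c,P,p in O])
r=least_squares(f,[.52,-.1,.25],loss="soft_l1")
v=r.x;print("caliper",v,np.degrees(v[2]))
for (c,P,p),e in zip(O,f(v).reshape(-1,2)):print("S" if c is cs else "T",P,p,e)
np.save("cal.npy",v)
for n,c in(("side",cs),("top",ct)):
    for q in("handle","jaw"):
        for m in ctrl.trace(n,q)[:4]:
            print(n,q,m["score"],m["extent"])
E
python3 geo.py
```

```text
caliper [ 0.5184 -0.0924  0.2526] 14.47076579517408
T (0.05, 0.225, 0.018) [243. 238.] [-1.0604  0.4659]
T (0.05, -0.105, 0.018) [368.   209.25] [-0.6901  0.4645]
T (-0.05, -0.105, 0.018) [375.25 246.75] [1.4488 0.7328]
T (-0.05, 0.225, 0.018) [250.25 275.5 ] [-0.1767  1.557 ]
S (-0.05, 0.225, 0.018) [264.3333 182.3333] [-1.4194 -0.8943]
S (-0.05, -0.105, 0.018) [293.3333 259.    ] [-1.0708  1.7211]
S (0.05, -0.105, 0.018) [328.     251.3333] [ 0.0366 -0.2846]
S (0, 0, 0.06) [295.6 217.8] [2.7228 0.2056]
S (0, -0.07, 0.06) [304.3 236.3] [ 1.4924 -0.2383]
S (0, 0.145, 0) [281.8 200.2] [ 3.9744 -1.3362]
S (0, 0, 0) [297. 234.] [ 2.4048 -1.4074]
S (0, 0.19, 0.125) [279.8 157.2] [-1.044   0.9324]
T (0, 0, 0.06) [328.9 236.6] [ 4.0932 -0.2818]
T (0, -0.07, 0.06) [363.7 228.4] [-3.2978  1.5784]
T (0, 0.145, 0) [276.8 251.7] [ 0.4961 -0.7969]
T (0, 0, 0) [327.9 238.1] [4.047  0.1523]
T (0, 0.19, 0.125) [255.2 254.9] [-0.3047 -2.5607]
side handle 0.87 [384.3, 216.4, 435.9, 239.5]
side handle 0.67 [284.4, 190.1, 308.2, 231.9]
side handle 0.55 [296.1, 269.3, 326.4, 326.8]
side jaw 0.72 [271.0, 159.5, 293.6, 191.3]
top handle 0.9 [390.8, 217.0, 452.1, 245.4]
top handle 0.71 [323.3, 88.8, 358.8, 147.8]
top handle 0.67 [291.8, 226.7, 356.4, 250.2]
top jaw 0.56 [250.9, 241.1, 277.2, 263.9]
```

```bash
cat >> h.py <<'E'
v=np.load("cal.npy")
def W(x,y,z): s,k=np.sin(v[2]),np.cos(v[2]); return np.array([v[0]+k*x-s*y,v[1]+s*x+k*y,z])
def C(P): s,k=np.sin(v[2]),np.cos(v[2]); d=np.array(P[:2])-v[:2]; return np.array([k*d[0]+s*d[1],-s*d[0]+k*d[1]])
def tr():
    for n in("top","side"):
        c=cap(n)
        for q in("handle","jaw"):
            for m in ctrl.trace(n,q)[:5]:
                ys,xs=np.nonzero(m["mask"]); p=np.array([xs.mean(),ys.mean()])
                if np.hypot(*C(atz(c,p,.06)))>(.06 if q=="handle" else .25): continue
                if q=="jaw": print(n,q,round(m["score"],2),p); continue
                u=np.linalg.svd(np.c_[xs,ys]-p,full_matrices=False)[2][0]; s=(np.c_[xs,ys]-p)@u
                print(n,q,round(m["score"],2),p,[C(atz(c,p+u*k,.064)) for k in(s.min(),0,s.max())],len(xs))
E
cat > s.py <<'E'
from h import *
np.set_printoptions(precision=4,suppress=True)
tr()
for a in(v[2]-np.pi/2,v[2]+np.pi/2):
    for P in(W(0,.235,.2),W(0,.235,.1),W(0,.15,.1),W(0,0,.041),W(0,0,.2)):
        print(a,ctrl.solve_ik(P,[np.pi,0,a]))
print(ctrl.get_obs()["tcp_rot"],ctrl.get_obs()["time"])
E
python3 s.py
```

```text
top handle 0.62 [323.6583 237.3693] [array([ 0.002 , -0.0578]), array([0.0024, 0.0233]), array([0.0028, 0.1023])] 796
top jaw 0.68 [271.9568 193.1459]
side handle 0.63 [295.8571 211.5924] [array([-0.0005,  0.1146]), array([-0.0004,  0.0221]), array([-0.0003, -0.0568])] 476
side jaw 0.97 [281.5377 178.5169]
side jaw 0.74 [244.9412 242.7523]
-1.3182338183841336 [ 0.2859  0.1782 -0.1566  1.236   0.     -1.5374]
-1.3182338183841336 [ 0.2859  0.2374 -0.3443  0.9891  0.     -1.5374]
-1.3182338183841336 [ 0.1094  0.2464 -0.3325  0.9919  0.     -1.7139]
-1.3182338183841336 [-0.1764  0.3812 -0.3067  0.8829  0.     -1.9997]
-1.3182338183841336 [-0.1764  0.275  -0.033   1.2628  0.     -1.9997]
1.8233588352056596 [ 0.2859  0.1782 -0.1566  1.236   0.      1.6042]
1.8233588352056596 [ 0.2859  0.2374 -0.3443  0.9891  0.      1.6042]
1.8233588352056596 [ 0.1094  0.2464 -0.3325  0.9919  0.      1.4277]
1.8233588352056596 [-0.1764  0.3812 -0.3067  0.8829  0.      1.1418]
1.8233588352056596 [-0.1764  0.275  -0.033   1.2628  0.      1.1418]
[-3.1416  0.      2.7518] 2.1
```

```bash
cat > p.py <<'E'
from h import *
np.set_printoptions(precision=4,suppress=True)
A=[np.pi,0,v[2]+np.pi/2]
def F():
    o=ctrl.get_obs(); d=np.array([-np.sin(v[2]),np.cos(v[2]),0]); return np.dot(o["wrist_force"],d),o
ctrl.set_gripper(0)
ctrl.move_pose(W(0,.235,.19),A)
ctrl.movel(W(0,.235,.098),.12)
print("down",F()[0],F()[1]["wrist_force"],F()[1]["time"])
for y in(.215,.195,.175,.160):
    ctrl.movel(W(0,y,.098),.06); f,o=F(); print(y,C(o["ee_pos"]),f,o["wrist_force"],o["time"])
    if abs(f)>15:break
cap("side","pics/s2.png")
E
python3 p.py; python3 -c "
import cv2
a=cv2.imread('pics/s2.png')[80:280,210:410];cv2.imwrite('pics/s2c.png',cv2.resize(a,(600,600),interpolation=2))"
```

```text
down 0.34687969606858804 [ 0.8272  0.5717 -0.3682] 5.35
0.215 [0.     0.2146] -0.12372317180262489 [ 0.2329 -0.0677 -0.66  ] 5.8333
0.195 [0.     0.1946] -0.8199245247959814 [-0.5285 -0.9832 -0.1075] 6.3167
0.175 [0.     0.1746] 0.9292556926104869 [-0.9777  0.7074 -0.1065] 6.8
0.16 [0.     0.1595] -0.01210398136503868 [0.6629 0.1586 0.0859] 7.2
```

View pics/s2c.png

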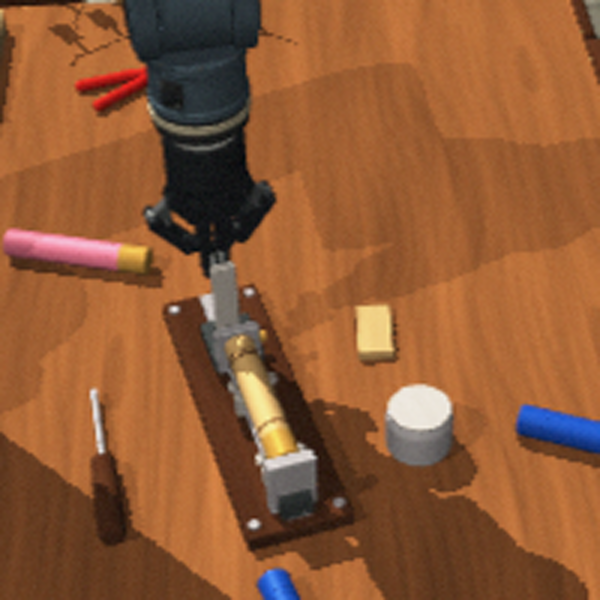

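The fingers are behind the tab (crop px 222,265) and the jaw has moved up close to the handle. I continue under force feedback.

```bash
cat > p2.py <<'E'
from h import *
np.set_printoptions(precision=4,suppress=True)
d=np.array([-np.sin(v[2]),np.cos(v[2]),0]); y=.160
while y>.138:
    y-=.001 if y<.157 else .002
    ctrl.movel(W(0,y,.098),.04); ctrl.sleep(.05); o=ctrl.get_obs(); f=np.mean([ctrl.get_obs()["wrist_force"]@d for _ in range(3)])
    print(round(y,4),C(o["ee_pos"]),round(f,2),o["time"])
    if abs(f)>22:break
tr()
E
python3 p2.py
```

```text
0.158 [0.    0.158] -0.34 7.55
0.156 [0.    0.156] 0.64 7.85
0.155 [-0.     0.155] 1.54 8.15
0.154 [-0.      0.1542] 4.92 8.45
0.153 [0.     0.1541] 13.56 8.75
0.152 [0.     0.1541] 22.48 9.05
top handle 0.92 [328.3329 236.3264] [array([ 0.0022, -0.0691]), array([0.0023, 0.0115]), array([0.0024, 0.0917])] 769
top jaw 0.38 [295.8444 247.1111]
side handle 0.64 [296.0717 212.6543] [array([-0.0012,  0.103 ]), array([-0.001,  0.018]), array([-0.0008, -0.0575])] 460
side jaw 0.84 [285.545  186.2725]
```

```bash
cat > p3.py <<'E'
from h import *
np.set_printoptions(precision=4,suppress=True)
d=np.array([-np.sin(v[2]),np.cos(v[2]),0]); A=[np.pi,0,v[2]+np.pi/2]
ctrl.movel(W(0,.1512,.098),.04); ctrl.sleep(.3); print("push",ctrl.get_obs()["wrist_force"]@d)
ctrl.movel(W(0,.175,.098),.06); print("off",ctrl.get_obs()["wrist_force"]@d)
ctrl.movel(W(0,.175,.17),.15)
tr(); cap("side","pics/s3.png")
ctrl.move_pose(W(.001,0,.17),A); ctrl.set_gripper(.085)
ctrl.movel(W(.001,0,.1),.12)
o=ctrl.get_obs(); print(C(o["ee_pos"]),o["opening"],o["time"])
cap("side","pics/s4.png");cap("top","pics/t4.png")
E
python3 p3.py; python3 -c "
import cv2,numpy as np
f=lambda n:cv2.resize(cv2.imread(n)[130:280,235:365],(390,450),interpolation=2)
cv2.imwrite('pics/c4.png',np.hstack([f('pics/s3.png'),f('pics/s4.png')]))"
```

```text
push 28.4475819786984
off -0.25569782044148653
top handle 0.92 [328.2681 236.446 ] [array([ 0.0019, -0.0686]), array([0.002 , 0.0117]), array([0.0021, 0.0915])] 787
top jaw 0.58 [287.4682 246.3812]
side handle 0.65 [295.7974 211.4912] [array([-0.0002,  0.1055]), array([-0.0004,  0.0225]), array([-0.0007, -0.0542])] 454
side jaw 0.82 [285.2994 186.1946]
[ 0.0013 -0.0001] 0.08480185344522785 13.6833
```

View pics/c4.png

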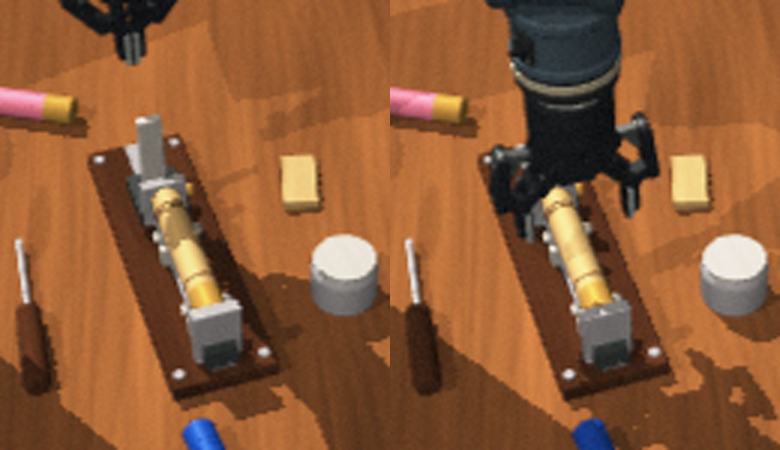

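The left view shows the jaw face against the butt, the ferrule against the anvil, and the fingers clear of the tab. In the right view the open gripper straddles the handle, clear of the blank and the tin. Now descend and grip.

```bash
cat > p4.py <<'E'
from h import *
np.set_printoptions(precision=4,suppress=True)
def P(t): o=ctrl.get_obs(); print(t,C(o["ee_pos"]),o["ee_pos"][2],o["wrist_force"],o["ft_torque"],round(o["opening"],4),round(o["time"],2))
ctrl.movel(W(.001,0,.037),.08); P("down")
ctrl.set_gripper(0.0); ctrl.sleep(.2); P("grip")
ctrl.movel(W(.001,0,.042),.02); P("lift5")
ctrl.movel(W(.001,0,.137),.06); ctrl.sleep(.4); P("up")
cap("side","pics/s5.png"); cap("top","pics/t5.png")
for n in("side","top"):
    for q in("tab_top","jaw"):
        for m in ctrl.tip_of(n,q)[:1]: print(n,q,m["score"],m["xy"], proj(ctrl.capture(n),W(0,.135,.125) if q=="tab_top" else W(0,.09,0)))
E
python3 p4.py; python3 -c "
import cv2,numpy as np
f=lambda n:cv2.resize(cv2.imread(n)[130:280,235:365],(390,450),interpolation=2)
cv2.imwrite('pics/c5.png',np.hstack([f('pics/s5.png'),f('pics/t5.png')]))"
```

```text
down [ 0.0013 -0.0001] 0.037458224712905254 [-0.1227 -0.6176 -0.2563] [-0.024  -0.0292 -0.0263] 0.0851 14.72
grip [ 0.002  -0.0001] 0.037531008119852265 [4.0195 3.1023 2.3155] [ 0.5411 -0.8883 -0.0241] 0.0285 15.47
lift5 [0.0008 0.    ] 0.042010645745108884 [ 0.6612 -0.5225 -1.2454] [-0.0656 -0.1096  0.0312] 0.0285 15.88
up [0.001 0.   ] 0.1369685486126575 [ 1.5706 -0.4507 -1.0956] [ 0.0803 -0.0083 -0.0259] 0.0283 18.01
side tab_top 0.48 [284.1, 170.0] [[283.7164 169.7917]]
side jaw 0.48 [289.8, 210.3] [[290.73   211.1265]]
top tab_top 0.85 [276.4, 249.7] [[278.0014 246.9997]]
top jaw 0.96 [298.6, 246.1] [[298.0996 246.0874]]
```

View pics/c5.png

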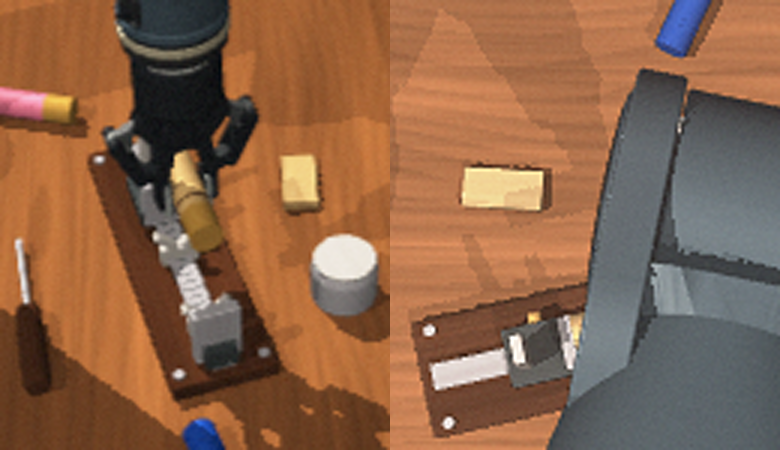

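The handle is held free above the rests, with its ferrule end at side px (304,208). The jaw is still closed and the neighbours are unmoved. I check the level by projection, then hand in.

```bash
python3 - <<'E'
from h import *
c=cap("side"); m=[x for x in ctrl.trace("side","handle") if np.hypot(*(np.array(x["extent"][:2])-[290,180]))<25]
for x in m: print(x["score"],x["extent"])
a=np.linspace(0,2*np.pi,40)
for dz in(-.01,0,.01):
    q=proj(c,[W(.001+.015*np.cos(t),-.07,.16+dz+.015*np.sin(t)) for t in a]); print(dz,q.min(0),q.max(0),q.mean(0))
o=ctrl.get_obs();print(o["ee_pos"],o["ft_torque"],o["wrist_force"],o["time"])
E
```

```text
0.86 [291.4, 180.1, 311.1, 214.5]
-0.01 [299.03769378 207.9872357 ] [310.36028056 216.70066798] [304.84916254 212.32244717]
0 [298.83819687 205.18029838] [310.22293828 213.97885654] [304.68165693 209.55880197]
0.01 [298.63652566 202.34264754] [310.0841077  211.22767225] [304.51233102 206.76513111]
[ 0.51938152 -0.09214362  0.13698605] [-0.02345515 -0.0265301  -0.02062392] [ 0.0894617   0.66160408 -1.38019203] 18.6083
```

The bottom of the ferrule end is at row 214.5, against 214.0 predicted for level and 10 cm up, so the handle is level.

```bash
python3 -c "
from workcell import ctrl
print(ctrl.close_job())"
```

```text
the job is handed in; nothing more can be done
None
```

I closed the caliper on the handle, lifted the handle out and handed the job in at about 19 s on the robot's clock. No verdict was reported.

- **Measuring:** I pushed the jaw shut by its tab until it pressed the handle against the anvil with about 28 N. Then I backed the fingers off, and the wrist force dropped to about 0 N.
- **Lifting:** I gripped the handle at its balance point and lifted it straight up 10 cm. It is still held, with the fingers at 28 mm opening.

**Last checks:**
- **Jaw:** after the lift it was still at the closed reading. The detected jaw and tab points were within about 1 px of the predicted ones, except the tab in the top view, which was about 3 px (roughly 8 mm) off. That point had been off by a similar amount before I moved anything.
- **Handle:** its ferrule end was within 0.5 px of where a level handle 10 cm up should be, and the wrist torque was near zero.
- **Other things on the bench:** the chisel, tin, fob blank and look-alike handles that were in view looked unmoved. The arm hid part of the top view.

The only disagreement earlier was that some single network points were up to about 4 px off the fitted caliper pose. The contact force and the handle's position against the anvil settled that.

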